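# Tip sample cassettes into the tray's collecting well

### The job

Lay the loose sample cassette from the bench flat on the tray's deck, at the end away from the push lip, and let go. Then press the tray's lip down until the tray sits firmly on its rubber stop (about 12 N, never 20 N) and hold it there until all three cassettes have slid down into the well; finally let the tray rise back to level under control, without snapping, and move clear. Leave the other things on the bench alone.

Things in the scene. Friction and masses are not known exactly. Their poses are not given: they have to be found in the camera images.
- stand: Grey fixed stand of the tipping tray. Origin on the bench under the hinge; x is the tray's long axis: -x the low end with the push lip, +x the upper end. Hinge line along y, 95 mm above the bench. Base 220 x 130 x 14 mm; uprights 34 x 8 mm at y -77 and +77 mm, 103 mm high.
- tray (a joint): Tilt of the sprung steel tray, rad: 0 level (its rest), growing as the lip end goes down. Tray 242 x 140 mm, walls 3 mm thick, tops 28 mm over the hinge. Cassettes slide at 0.18 to 0.27 rad. The spring alone needs about 2.5 N at the lip to start and 6 N at full tilt. Let go suddenly it snaps back; faster than 1.5 rad/s is too fast.
- stop (a point): Foot of the rubber-topped stop post on the stand's base, under the well (100 mm from the hinge). The stop meets the tray at a tilt of 0.28 to 0.51 rad; its height differs each time and must be felt: the lip force then climbs by about 3 N per mm of lip travel. Firmly seated is 9 N or more on the lip, spring included; over 20 N on the tray is an overload.
- deck (a point): Middle of the upper part of the deck, on its surface, 75 mm from the hinge, 105 mm above the bench when level; axes as the stand's, tilting with the tray. The loose cassette goes here, long side along x. The deck spans x +119 to -55 mm of the stand, 134 mm between the side walls, which rise 18 mm above it.
- well (a point): Centre of the well's floor, on its surface, 87.5 mm from the hinge. The well is the tray's low end, 6 mm below the deck, 65 mm long (x), 134 mm wide, closed by the low end wall. Axes tilt with the tray.
- lip (a point): Middle of the top of the push lip, a flat steel tab 50 mm long (x) and 100 mm wide outside the low end wall, 148 mm from the hinge, 107 mm above the bench when level; axes tilt with the tray. The end wall, 25 mm nearer the hinge, rises 16 mm above the lip. A finger going straight down here stays on the lip over the whole tilt.
- cassette_a: On the deck near the hinge at the start, on the stand's +y side. Flat white plastic sample cassette, 40 x 28 x 10 mm, 18 to 35 g, long side along its x; origin at the centre of its underside, z up. All three cassettes are alike.
- cassette_b: On the deck near the hinge at the start, on the stand's -y side. Flat white plastic sample cassette, 40 x 28 x 10 mm, 18 to 35 g, long side along its x; origin at the centre of its underside, z up. All three cassettes are alike.
- cassette_c: The loose one, lying on the bench at the start. Flat white plastic sample cassette, 40 x 28 x 10 mm, 18 to 35 g, long side along its x; origin at the centre of its underside, z up. All three cassettes are alike.
- flask: Bystander: clear flat culture flask lying down, body 100 x 75 x 32 mm, neck and blue cap to +x. Origin under the middle of its body.
- dish: Bystander: closed round culture dish, 62 mm across, 16 mm high, on the bench beside the tray. Origin under its centre.
- tip_box: Bystander: grey pipette tip box with clear lid, 87 x 57 x 55 mm. Origin under its centre.
- mailer: Bystander: white slide mailer, 82 x 45 x 20 mm, bigger than a cassette. Origin under its centre.
- beaker: Bystander: glass beaker, 70 mm across, 80 mm high. Origin under its centre.

How it is judged:
On the way, in this order (a step that is already met when the one before it is completed fails the run):
1. the loose cassette lies flat on the upper part of the deck, let go, with the tray level (x of cassette_c in the frame of deck between -0.035 and 0.035 m and y of cassette_c in the frame of deck between -0.055 and 0.055 m and z of cassette_c in the frame of deck between -0.003 and 0.004 m and contact force between the fingers and cassette_c below 0.05 N and linear speed of cassette_c below 0.02 m/s and value of joint tray below 0.03 rad), for 0.2 s.
2. the tray is pressed by its lip onto the rubber stop with 9 N or more, and held there with all three cassettes down in the well (contact force between the fingers and stand above 9 N and horizontal distance between the grasp point and lip below 0.035 m and value of joint tray above 0.25 rad and x of cassette_a in the frame of well between -0.022 and 0.022 m and y of cassette_a in the frame of well between -0.058 and 0.058 m and z of cassette_a in the frame of well between -0.003 and 0.004 m and x of cassette_b in the frame of well between -0.022 and 0.022 m and y of cassette_b in the frame of well between -0.058 and 0.058 m and z of cassette_b in the frame of well between -0.003 and 0.004 m and x of cassette_c in the frame of well between -0.022 and 0.022 m and y of cassette_c in the frame of well between -0.058 and 0.058 m and z of cassette_c in the frame of well between -0.003 and 0.004 m), for 0.3 s.
At the end, for the whole second after the job is handed in: The tray is level again (within 0.03 rad) and still; all three cassettes lie flat on the floor of the well (undersides within 4 mm of it, centres within 22 mm of its centre along the tray and 58 mm across) at rest (value of joint tray below 0.03 rad and velocity of joint tray between -0.05 and 0.05 rad/s and x of cassette_a in the frame of well between -0.022 and 0.022 m and y of cassette_a in the frame of well between -0.058 and 0.058 m and z of cassette_a in the frame of well between -0.003 and 0.004 m and x of cassette_b in the frame of well between -0.022 and 0.022 m and y of cassette_b in the frame of well between -0.058 and 0.058 m and z of cassette_b in the frame of well between -0.003 and 0.004 m and x of cassette_c in the frame of well between -0.022 and 0.022 m and y of cassette_c in the frame of well between -0.058 and 0.058 m and z of cassette_c in the frame of well between -0.003 and 0.004 m and linear speed of each of cassette_a, cassette_b, cassette_c below 0.02 m/s); the robot touches nothing.
It fails at once if the robot loads the tray or its stand with more than 20 N (contact force between any of the fingers, the arm and stand above 20 N).
It fails at once if the tray swings faster than 1.5 rad/s (slammed down or let snap back) (velocity of joint tray above 1.5 rad/s or velocity of joint tray below -1.5 rad/s).
It fails at once if a bystander is shifted by more than 20 mm (distance of any of flask, dish, tip_box, mailer, beaker from where it was at the start of the episode above 0.02 m).
It also fails if it takes over 72 s, if anything falls off the work surface, if the arm or the gripper's body presses on something with over 40 N, if the wrist force passes 120 N, or if a joint passes its speed limit or range.

### The arm

A 6-joint arm with a two-finger parallel gripper is mounted at the origin on the work surface. World frame = base frame: x ahead of the robot, y to its left, z up, the work surface at z = 0. Lengths are in m, angles in rad, forces in N, time in s.
With the tool pointing down it reaches from about 0.35 to 0.975 m from the base axis. Payload 7.1 kg.
Tool frame: the origin (TCP) lies midway between the tips of the shut fingers; the grasp point (between the pads) lies 19 mm behind it; z points along the fingers, y is the line along which they close (so a half turn about z gives the same grasp; the last joint's range is limited). The gripper opens to 88 mm and grips with 3 to 60 N. Pads are 20 mm wide; open, the fingers measure 115 mm over their backs; the gripper's body (75 mm by 178 mm) begins 61 mm behind the grasp point.
Start: joints at [1.185, 0.423, 1.63, -0, 1.089, -0.019], TCP at [0.224, 0.583, 0.223] pointing down, gripper open.
Joint ranges: [-3, 3], [-0.9, 2.11], [0.09, 2.58], [-1.31, 4.45], [0.11, 2.69], [-2.54, 2.54]. Speed limits (rad/s): [2.39, 2.39, 3.01, 3.14, 3.14, 3.14].

### API

Orientations are given as a unit quaternion [w, x, y, z].
In Python, from station import move_pose, movel, movej, command_gripper, wait, inverse_kinematics, read_camera, camera_info, MotionError, job_done, get_time, get_joint_pos, get_qvel, get_effort, get_tcp_pos, get_ee_rot, get_ft_force, get_ft_torque, get_grip_width, get_finger_force gives the robot as it stands. Calls block until the motion is done:
- move_pose(position, orientation): joint-space move of the TCP to a pose.
- movel(position, frame=None, v=0.15, until_force=None): straight line of the TCP; frame=None keeps the orientation; v is the mean speed in m/s. With until_force (N) it stops when the force on the tool has changed by that much, and returns True; else False.
- movej(angles): joint-space move.
- command_gripper(opening): opening from 0.0 (shut) to 1.0 (fully open); the grip force is fixed at half the most; returns when the fingers have stopped.
- wait(seconds).
- inverse_kinematics(position, orientation): joint angles nearest the present ones, or None.
- read_camera(name): name is "scene" or "side" or "wrist"; returns the picture (400x640x3 uint8, red, green, blue); there is no depth.
- camera_info(name): a dict with "intrinsics" (3x3 intrinsics, pixels), "T" (4x4, takes a point from camera to world coordinates); the wrist camera has in their place "tool_from_camera" (4x4, takes a point from camera to tool coordinates, whose origin is the TCP and whose axes are the flange's). Camera axes: x right, y up, looking along -z (the intrinsics and any distortion apply to the point x, -y, -z); pixel columns grow to the right and rows downward; lengths in m; the calibration is good to about 2 mm. A picture is of the moment at which its call begins: read the wrist's pose just before it. camera_info takes no time and is no camera call.
A pose or a line that the arm cannot do raises MotionError and nothing moves.
- job_done(): hands the job in; it is judged then, once.
Readings, each from a call of its own:
- get_time(): time.
- get_joint_pos(): joint angles.
- get_qvel(): joint speeds.
- get_effort(): joint torques, N m.
- get_tcp_pos(): TCP position.
- get_ee_rot(): TCP orientation.
- get_ft_force(): force on the tool from outside, world axes, zero at the start.
- get_ft_torque(): the same for the moment, N m.
- get_grip_width(): opening from 0.0 (shut) to 1.0 (fully open).
- get_finger_force(): force on a finger pad.
Only numpy, scipy, OpenCV 4.12 (cv2) and the standard library are available. Lean on these libraries where they do the work, as an engineer would, in place of code of your own. Each camera call takes 0.05 s, during which the arm holds its last target. There are 200 camera calls.

## Working session

There is one attempt and no reset: what is moved stays moved. The work goes in short steps, each a Python script; the robot and the scene stay as the last script left them, time stands still between calls to the robot, and variables do not carry over. Pictures are saved under pics/ and viewed, at most 10 in all, crops included, and the job is handed in when it is done.

```bash
mkdir -p pics; python3 - <<'E'
from station import *
import cv2,numpy as np
for n in("scene","side"):
    cv2.imwrite(f"pics/{n}0.png",read_camera(n)[:,:,::-1]); c=camera_info(n); print(n,{k:np.round(v,4).tolist() if not isinstance(v,str) else v for k,v in c.items()})
print(get_time(),get_tcp_pos(),get_ee_rot(),get_ft_force()); print(camera_info("wrist"))
E
```

```text
scene {'intrinsics': [[516.8181, 0.0, 322.5611], [0.0, 516.8181, 202.2886], [0.0, 0.0, 1.0]], 'T': [[0.1481, -0.759, 0.6341, 1.4893], [0.9889, 0.1223, -0.0847, -0.1658], [-0.0133, 0.6396, 0.7686, 1.2088], [0.0, 0.0, 0.0, 1.0]]}
side {'intrinsics': [[407.6593, 0.0, 313.9468], [0.0, 407.6593, 203.3748], [0.0, 0.0, 1.0]], 'T': [[-0.9958, 0.0782, -0.0485, 0.4925], [-0.0911, -0.7634, 0.6395, 0.9275], [0.013, 0.6412, 0.7673, 1.2115], [0.0, 0.0, 0.0, 1.0]]}
0.1 [0.22394307 0.5829829  0.22200619] [-1.32039548e-04  1.82361908e-01  9.83231253e-01 -6.48760320e-04] [-0.07589481 -0.47792431  0.45117807]
{'intrinsics': array([[308.64566372,   0.        , 327.74447886],
       [  0.        , 308.64566372, 196.29612513],
       [  0.        ,   0.        ,   1.        ]]), 'tool_from_camera': array([[ 2.80452547e-04,  9.61133438e-01,  2.76084108e-01,
         7.51065923e-02],
       [ 9.99999914e-01, -3.53877769e-04,  2.16134260e-04,
         3.50694814e-04],
       [ 3.05433893e-04,  2.76084024e-01, -9.61133455e-01,
        -1.62153805e-01],
       [ 0.00000000e+00,  0.00000000e+00,  0.00000000e+00,
         1.00000000e+00]])}
```

View pics/scene0.png

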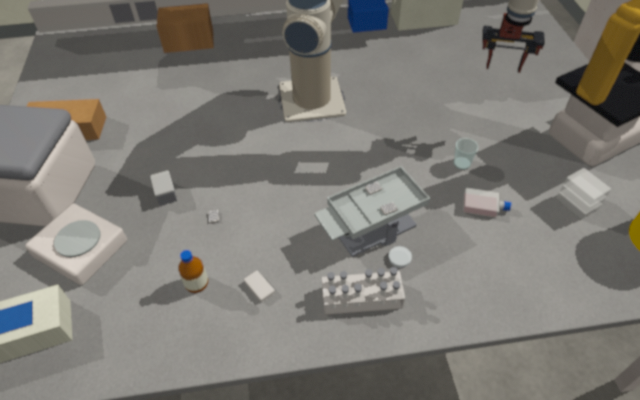

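View pics/side0.png

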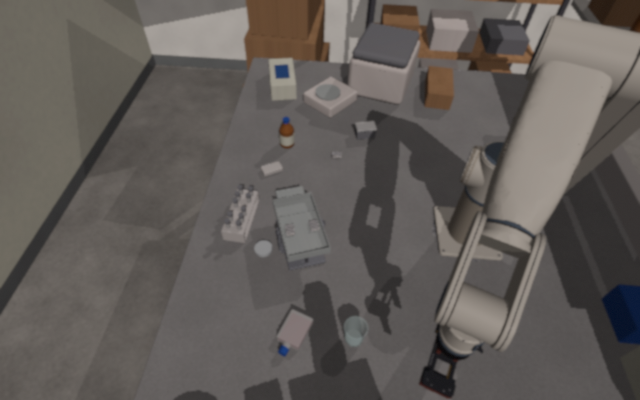

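The scene image shows the tray around (375,205), with its lip at (330,222). There are cassette candidates at (213,216) and (312,167), and the mailer is at (258,286). The side view shows the same candidates at (337,155) and (374,215). I'll measure these and enlarge crops.

```bash
cat > h.py <<'E'
import numpy as np,cv2
from station import *
def cam(n):
    c=camera_info(n); K=np.array(c["intrinsics"])
    if n!="wrist": return K,np.array(c["T"])
    w,x,y,z=get_ee_rot()
    from scipy.spatial.transform import Rotation as R
    T=np.eye(4);T[:3,:3]=R.from_quat([x,y,z,w]).as_matrix();T[:3,3]=get_tcp_pos()
    return K,T@np.array(c["tool_from_camera"])
def p2w(KT,uv,z=0.):
    K,T=KT; d=np.linalg.solve(K,[uv[0],uv[1],1])*[1,-1,-1]; d=T[:3,:3]@d; o=T[:3,3]
    return o+d*(z-o[2])/d[2]
def w2p(KT,P):
    K,T=KT; P=np.atleast_2d(P); q=(P-T[:3,3])@T[:3,:3]*[1,-1,-1]; q=q@K.T; return q[:,:2]/q[:,2:]
def crop(im,x0,y0,x1,y1,f): return cv2.resize(im[y0:y1,x0:x1,::-1],None,fx=f,fy=f,interpolation=cv2.INTER_CUBIC)
E
python3 - <<'E'
from h import *
S=cam("scene");D=cam("side")
for uv in[(213,216),(312,167),(162,183),(258,286),(330,222),(428,195),(401,258)]:print("scene",uv,p2w(S,uv).round(3),p2w(S,uv,.107).round(3))
for uv in[(337,155),(374,215),(288,190),(305,252),(263,249)]:print("side",uv,p2w(D,uv).round(3),p2w(D,uv,.107).round(3))
a=cv2.imread("pics/scene0.png")[:,:,::-1];b=cv2.imread("pics/side0.png")[:,:,::-1]
A=crop(a,300,150,450,260,5);B=crop(a,190,195,240,240,5)
c=crop(b,255,170,345,275,5);d=crop(b,320,140,355,170,5)
m=np.zeros((580,800,3),np.uint8);m[:550,:750]=A;cv2.imwrite("pics/c1.png",m)
m=np.zeros((530,800,3),np.uint8);m[:525,:450]=c;m[:150,460:635]=d;m[200:425,460:710]=B;cv2.imwrite("pics/c2.png",m)
E
```

```text
scene (213, 216) [ 0.493 -0.364  0.   ] [ 0.581 -0.346  0.107]
scene (312, 167) [ 0.34  -0.044  0.   ] [ 0.442 -0.055  0.107]
scene (162, 183) [ 0.333 -0.522  0.   ] [ 0.435 -0.49   0.107]
scene (258, 286) [ 0.754 -0.247  0.   ] [ 0.819 -0.24   0.107]
scene (330, 222) [ 0.57  -0.022  0.   ] [ 0.652 -0.035  0.107]
scene (428, 195) [0.515 0.291 0.   ] [0.601 0.251 0.107]
scene (401, 258) [0.727 0.153 0.   ] [0.794 0.125 0.107]
side (337, 155) [ 0.495 -0.363  0.   ] [ 0.495 -0.249  0.107]
side (374, 215) [ 0.337 -0.048  0.   ] [0.351 0.038 0.107]
side (288, 190) [ 0.678 -0.141  0.   ] [ 0.662 -0.046  0.107]
side (305, 252) [0.58  0.143 0.   ] [0.572 0.212 0.107]
side (263, 249) [0.729 0.145 0.   ] [0.708 0.214 0.107]
```

View pics/c1.png

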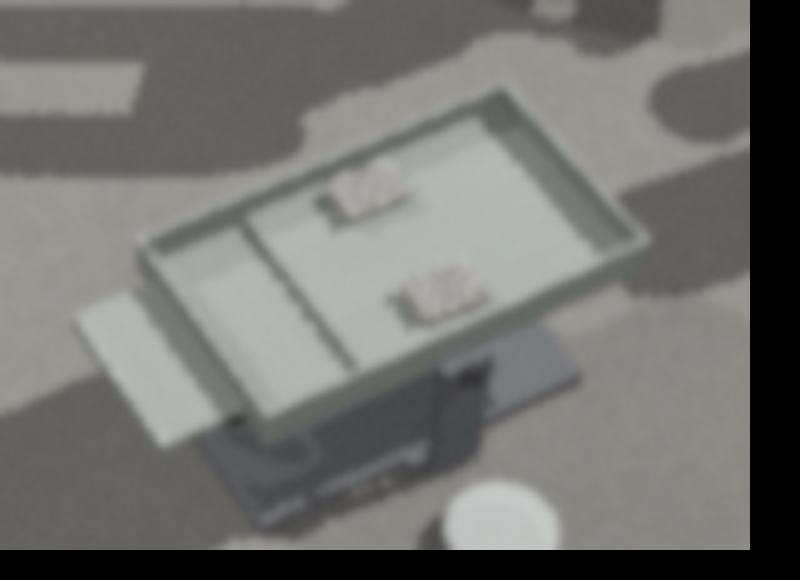

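View pics/c2.png

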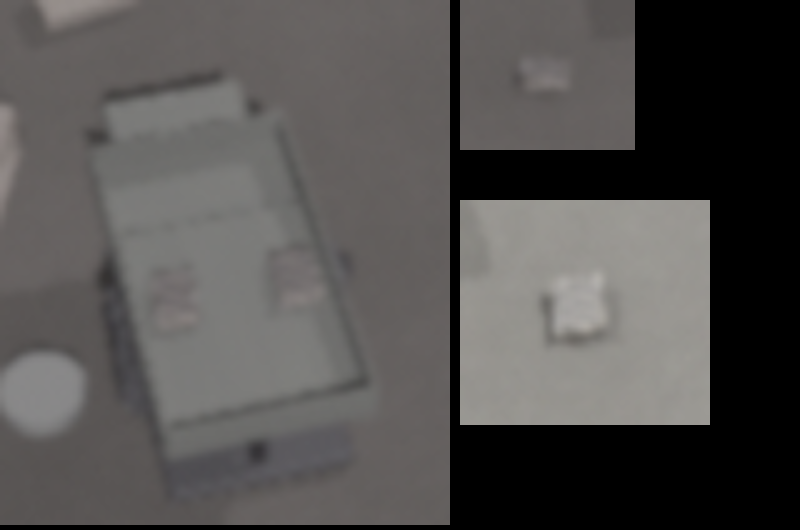

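The crops show the tray clearly: wall-top corners in c1 are at about (145,243), (507,90), (645,238) and (262,412), and the lip's outer corners at (75,318) and (163,447). The loose cassette is at about (0.494,-0.364); the patch at (312,167) is only light on the bench. Next I'll fit the tray pose and take a wrist close-up of the cassette.

```bash
cat > fit.py <<'E'
from h import *
from scipy.optimize import least_squares
pts=[(-123,70,123),(122,70,123),(122,-70,123),(-123,-70,123),(-173,50,107),(-173,-50,107)]
M=np.array(pts)/1000.
def W(p,P):
    c,s=np.cos(p[2]),np.sin(p[2]); return np.c_[p[0]+c*P[:,0]-s*P[:,1],p[1]+s*P[:,0]+c*P[:,1],P[:,2]]
if __name__=="__main__":
    S=cam("scene");D=cam("side")
    us=np.array([(145,243),(507,90),(645,238),(262,412),(75,318),(163,447)])/5.+[299.6,149.6]
    ud=np.array([(285,112),(372,378),(165,428),(92,145),(240,82),(105,95)])/5.+[254.6,169.6]
    f=lambda p:np.r_[(w2p(S,W(p,M))-us).ravel(),(w2p(D,W(p,M))-ud).ravel()]
    for nm,g in(("both",f),("scene",lambda p:f(p)[:12]),("side",lambda p:f(p)[12:])):
        r=least_squares(g,[.64,.1,1.4],loss="soft_l1");print(nm,r.x.round(4));
        if nm=="both":print(f(r.x).reshape(-1,2).round(1).tolist()); np.save("stand.npy",r.x)
E
python3 fit.py
python3 - <<'E'
from h import *
q=[0,0.7071068,0.7071068,0]
for q in([0,1,0,0],[0,0.7071068,0.7071068,0]):
    print(inverse_kinematics([.44,-.364,.2],q))
q=[0,1,0,0]
move_pose([.42,-.364,.25],q)
cv2.imwrite("pics/w1.png",read_camera("wrist")[:,:,::-1]);print(get_time(),get_tcp_pos(),get_ee_rot(),w2p(cam("wrist"),[.494,-.364,.01]))
E
```

```text
both [0.6009 0.1063 1.9173]
[[-2.3, -1.1], [-0.4, -1.8], [0.6, 0.9], [0.1, 1.0], [-0.8, -0.6], [-0.6, -0.3], [-0.7, -0.4], [1.0, 2.1], [-0.5, 1.3], [-0.7, 0.2], [-0.4, -0.4], [-0.2, 1.9]]
scene [0.6016 0.1073 1.9215]
side [0.6006 0.1026 1.9125]
[-7.11991229e-01  3.72301617e-01  1.76949010e+00 -4.44089210e-16
  9.99800940e-01  8.58805098e-01]
[-7.11991229e-01  3.72301617e-01  1.76949010e+00 -4.44089210e-16
  9.99800940e-01 -7.11991229e-01]
3.525 [ 0.42038521 -0.36354343  0.24996536] [-4.60222058e-05  9.99999858e-01  5.30749526e-04 -8.03617817e-06] [[328.21253007 109.75076497]]
```

View pics/w1.png

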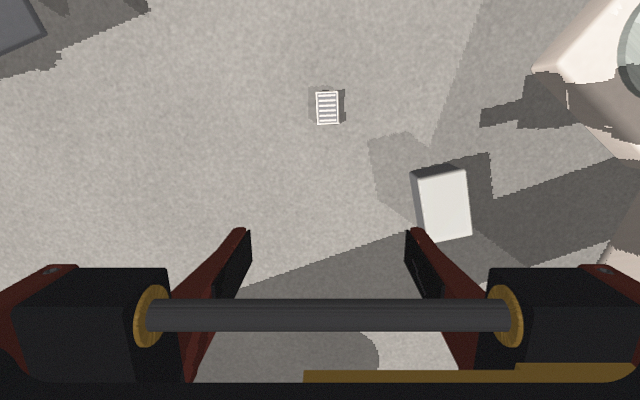

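The wrist view shows the cassette's top face centred at about (327,108), with its long side nearly along world x. The tip box at (440,205) is well clear. Now the grasp.

```bash
python3 - <<'E'
from h import *
from scipy.spatial.transform import Rotation as R
im=read_camera("wrist");KT=cam("wrist")
g=cv2.cvtColor(im,cv2.COLOR_RGB2GRAY)[80:140,300:355]
m=cv2.morphologyEx((g>215).astype(np.uint8),cv2.MORPH_CLOSE,np.ones((7,7)))
c=max(cv2.findContours(m,0,2)[0],key=cv2.contourArea)
P=np.array([p2w(KT,p+[300,80],.01)[:2] for p in c[:,0].astype(float)],np.float32)
(cx,cy),wh,_=r=cv2.minAreaRect(P);b=cv2.boxPoints(r);e=[b[1]-b[0],b[2]-b[1]];l=max(e,key=np.linalg.norm)
yaw=np.arctan2(l[1],l[0]);yaw=(yaw+np.pi/2)%np.pi-np.pi/2
print(cx,cy,wh,yaw)
assert .03<max(wh)<.05
def Q(y): x,yy,z,w=(R.from_euler('z',y)*R.from_quat([1,0,0,0])).as_quat(); return [w,x,yy,z]
command_gripper(.65)
move_pose([cx,cy,.10],Q(yaw)); movel([cx,cy,.02],v=.15)
print(get_ft_force()); movel([cx,cy,.004],v=.05); command_gripper(0.0)
print(get_tcp_pos(),get_grip_width()*88,get_finger_force())
movel([cx,cy,.25],v=.2); print(get_grip_width()*88,get_finger_force(),get_ft_force(),get_time())
s=np.load("stand.npy")
for y in(s[2],s[2]-np.pi):print(inverse_kinematics([s[0]+.075*np.cos(s[2]),s[1]+.075*np.sin(s[2]),.22],Q(y)))
E
```

```text
0.4963686466217041 -0.3620968461036682 (0.03913911059498787, 0.027276279404759407) 0.044650793
[0.48004243 0.09841451 0.23080287]
[ 0.49646531 -0.36217062  0.00413977] 27.71045198146006 30.00005453824997
27.864439316151234 29.99967634677887 [-0.57542961  0.23584254  0.39830359] 8.05
[ 2.78401290e-01  3.92665327e-01  1.68461965e+00 -4.44089210e-16
  1.06430768e+00 -6.81401500e-02]
None
```

```bash
cat >> h.py <<'E'
from scipy.spatial.transform import Rotation as R
def Q(y): x,yy,z,w=(R.from_euler('z',y)*R.from_quat([1,0,0,0])).as_quat(); return [w,x,yy,z]
def SP(x,y,z):
    s=np.load("stand.npy");c,n=np.cos(s[2]),np.sin(s[2]);return [s[0]+c*x-n*y,s[1]+n*x+c*y,z]
E
python3 - <<'E'
from h import *
from fit import M,W
s=np.load("stand.npy")
move_pose(SP(-.09,0,.32),Q(s[2])); im=read_camera("wrist")[:,:,::-1].copy();KT=cam("wrist")
cv2.imwrite("pics/w2raw.png",im)
uv=w2p(KT,W(s,M));print(uv.round(),get_time())
np.savez("w2.npz",K=KT[0],T=KT[1])
cv2.polylines(im,[uv[:4].astype(int).reshape(-1,1,2)],True,(0,0,255),1)
cv2.imwrite("pics/w2.png",im)
E
```

```text
[[270. 200.]
 [257. -36.]
 [398. -36.]
 [386. 200.]
 [290. 233.]
 [366. 233.]] 9.625
```

View pics/w2.png

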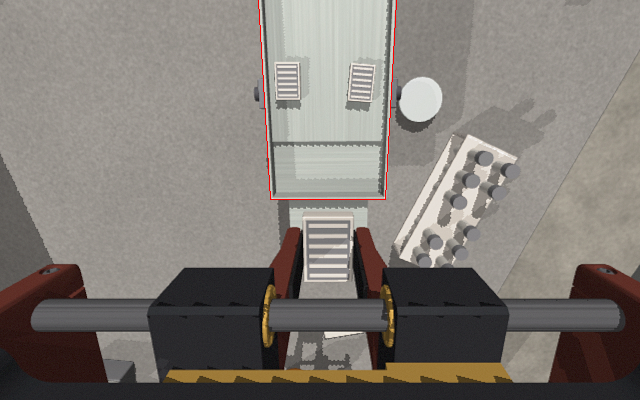

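The predicted tray outline (red) matches the image to within about 1–2 px. Cassettes a and b are at (288,81) and (362,83), and c is held straight. Placing it on the deck now.

```bash
python3 - <<'E'
from h import *
s=np.load("stand.npy")
move_pose(SP(.075,0,.2),Q(s[2])); movel(SP(.075,0,.118),v=.1)
wait(.3);print(get_ft_force())
h=movel(SP(.075,0,.105),v=.01,until_force=2); print(h,get_tcp_pos(),get_ft_force(),get_grip_width()*88,get_time())
command_gripper(.6); wait(.4); print(get_ft_force(),get_tcp_pos())
movel(SP(.075,0,.2),v=.12)
move_pose(SP(-.05,0,.32),Q(s[2]))
cv2.imwrite("pics/w3.png",read_camera("wrist")[:,:,::-1]);print(get_time(),w2p(cam("wrist"),[SP(.075,0,.105)]))
command_gripper(0)
E
```

```text
[-0.01190611  0.90732466 -0.311612  ]
True [0.5754899  0.17685353 0.10907618] [ 0.49025792 -0.47218224  4.85367288] 27.54253835503295 12.6
[ 0.76572555 -0.2298045  -0.46054748] [0.5748357  0.17668124 0.1084496 ]
15.2833 [[328.82424186  63.26163167]]
```

View pics/w3.png

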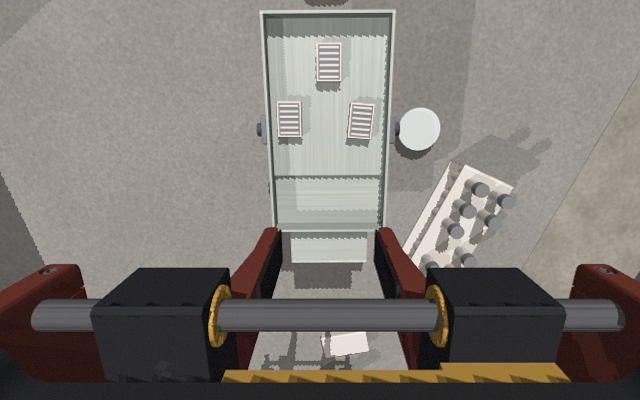

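All three cassettes are in place: c at (328,62) at the upper end, a at (290,118) and b at (361,120). Now I'll press the lip.

```bash
python3 - <<'E'
from h import *
s=np.load("stand.npy")
X=-.15
move_pose(SP(X,0,.16),Q(s[2])); movel(SP(X,0,.118),v=.08); wait(.3)
f0=np.mean([get_ft_force()[2] for _ in range(5)]);F=lambda:get_ft_force()[2]-f0
h=movel(SP(X,0,.1),v=.01,until_force=1.2);print("contact",h,get_tcp_pos(),F(),get_time())
z0=get_tcp_pos()[2]
# baseline changes at each call: in-contact preload is subtracted, so ask for a small rise
h=movel(SP(X,0,z0-.037),v=.025,until_force=7);print("mid",h,get_tcp_pos(),F(),get_time())
wait(.2);print(F())
if not h:
    h=movel(SP(X,0,z0-.078),v=.012,until_force=5);wait(.2);print("stop",h,get_tcp_pos(),F(),get_time())
np.save("f0.npy",f0)
E
```

```text
contact True [ 0.65182806 -0.0347975   0.10684754] 3.105328452430057 19.0333
mid False [ 0.65160122 -0.03500608  0.06979054] 3.6445292619443874 20.65
4.405854700765382
stop True [ 0.65233447 -0.03481636  0.04381639] 7.551886156869505 23.1333
```

```bash
python3 - <<'E'
from h import *
f0=float(np.load("f0.npy"));X=-.15
def F():
    v=[]
    for _ in range(6): wait(.02); v.append(get_ft_force()[2])
    return np.mean(v)-f0
z=get_tcp_pos()[2]; print(F())
for i in range(16):
    f=F(); print(round(z,4),round(get_tcp_pos()[2],4),round(f,2))
    if f>11.5: break
    z-=min(.0006,max(.0002,(12-f)/6000)); movel(SP(X,0,z),v=.01)
wait(1.); print(F(),get_time())
cv2.imwrite("pics/s1.png",crop(read_camera("scene"),290,150,450,270,5))
w=read_camera("wrist")[:,:,::-1]; cv2.imwrite("pics/w4.png",w)
E
```

```text
7.35632758848616
0.0438 0.0438 7.3
0.0432 0.0437 8.36
0.0426 0.0433 10.6
0.0424 0.0432 11.04
0.0422 0.0431 12.11
12.052730394602372 25.8333
```

View pics/w4.png

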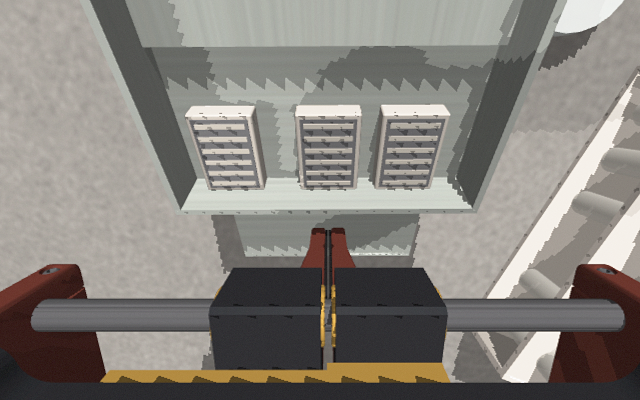

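All three cassettes (about (225,148), (328,146) and (411,146)) are down in the well against the low wall, and the lip holds at 12 N. Next is the controlled rise.

```bash
python3 - <<'E'
from h import *
s=np.load("stand.npy");X=-.15
movel(SP(X,0,.1),v=.02); print(get_ft_force()[2]-float(np.load("f0.npy")))
movel(SP(X,0,.112),v=.008); wait(.3); movel(SP(X,0,.2),v=.08); move_pose(SP(-.12,0,.32),Q(s[2])); wait(.5)
cv2.imwrite("pics/w5.png",read_camera("wrist")[:,:,::-1]);print(get_time(),get_ft_force())
E
```

```text
2.7002121527836698
33.2833 [-0.12857592 -0.74731506 -0.92404609]
```

View pics/w5.png

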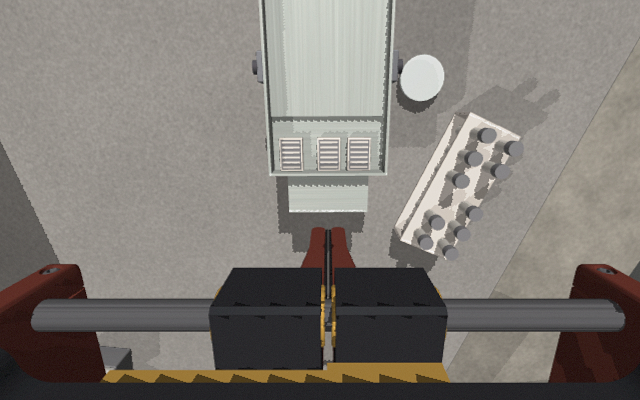

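The tray is level, the three cassettes lie flat in the well (290,154), (328,154) and (358,154), and the arm is clear.

```bash
python3 -c "
from station import *
print(job_done())"
```

```text
the job is handed in; nothing more can be done
None
```

The job is handed in: cassette c was laid on the upper deck, the lip was pressed to about 12 N until all three cassettes were in the well, and the tray was eased back to level with the arm clear at about 33 s; no verdict came back.

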